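# Pry open the stamp tin and lay out the round bun stamp

## Robot

A 7-joint arm with a two-finger parallel gripper is mounted at the origin on the work surface. World frame = base frame: x ahead of the robot, y to its left, z up, the work surface at z = 0. Lengths are in m, angles in rad, forces in N, time in s.
With the tool pointing down it reaches from about 0.4 to 0.85 m from the base axis. Payload 10.4 kg.
Tool frame: the origin (TCP) lies at the very end of the fingers, on their centre line; the grasp point (between the pads) lies 19 mm behind it; x points along the fingers, z is the direction in which the jaws open and shut, and the axes are right-handed (so a half turn about x gives the same grasp; the last joint's range is limited). The gripper opens to 85 mm and grips with 20 to 120 N. Pads are 22 mm wide; open, the fingers measure 114 mm over their backs; the gripper's body (76 mm by 85 mm) begins 54 mm behind the grasp point. The pads swing forward as they close: fully open they stand 13 mm farther back than shut.
Start: joints at [-1.354, 0.332, -0.065, 1.46, 0.022, 1.35, -0.088], TCP at [0.148, 0.607, 0.231] pointing down, gripper open.
Joint ranges: [-2.6, 2.6], [-0.5, 2.12], [-1.47, 1.34], [0.16, 2.42], [-1.27, 4.41], [0.06, 2.06], [-2.6, 2.6]. Speed limits (rad/s): [2.22, 2.22, 2.79, 2.79, 3.14, 3.14, 3.14].

## Interface

Orientations are given as a unit quaternion [x, y, z, w].
In Python, from workcell import telemetry, viewer, manip, spot_in, mark_of gives the robot as it stands. The module is installed in compiled form; this text tells all that it offers.
- The arm moves only by the shell command python3 -m crank 'ROWS' [FORCE]. ROWS is JSON, a list of rows, each a list of 3 entries, a list of its own where there are three numbers: the closure, from 0 (fully open) to 1 (shut), then the shift along the world's x, y, z in cm, then the turn, a rotation vector about the world's x, y, z in rad. A call has 1 to 12 rows; each row shifts and turns the commanded pose from where the row before left it; what a row does not reach is not made up. A row lasts 1/12 s, in which the tool goes at most 41.7 mm and 7.16 degrees, less where a joint would pass 70% of its speed; a pose out of reach is approached as far as the arm can. A call with a gripper value outside its range is refused whole. The fingers move at their own pace and stop on an object; FORCE is the grip in N (left out, the last holds). Time passes only in rows, so rows that do not move let the fingers close. It gives the time, the measured TCP pose, the force and the opening at its end, in the units of the state.
- telemetry.get_obs(): the state, without advancing time (a new reading comes with each control period).
- viewer.camera(name): name is "side" or "top" or "wrist"; returns a dict with "frame" (480x640x3 uint8, red, green, blue), "intrinsics" (3x3 intrinsics, pixels), "cam_to_world" (4x4, takes a point from camera to world coordinates). Camera axes: x right, y up, looking along -z (the intrinsics and any distortion apply to the point x, -y, -z); pixel columns grow to the right and rows downward; lengths in m; the calibration is good to about 2 mm. The wrist camera is an equidistant fisheye: a pixel r from the principal point sees the ray r / f radians off the axis. A picture is of the moment at which its call begins. There is no depth.
- manip.hand_in(): hands the job in, once; it reports no verdict.
Trained networks look in a picture, given as the dict that the camera call returned (one of the last four; its "shot" number tells which), for a name from the list of things; names that differ only in an ending like _2 or _b are one class to them, and where a whole thing is asked for, a point or a joint stands for the part that bears it (a point fixed in the world has none). Each returns a list of dicts, best first, with "conf" (0 to 1); they miss things now and then, are a little off and sometimes report something else, mostly with a low value. They report only what shows in the picture. A call takes as long as a camera call. They do not tell look-alikes from the thing itself.
- spot_in(thing, picture): "location" ([x, y, z] in m, in the coordinates of the camera as it stood for that picture, good to about 4 mm: the middle of the surface that is visible of it).
- mark_of(thing, picture): "location" ([x, y, z] in m, in the coordinates of the camera as it stood for that picture, good to about 4 mm: a listed point, or the origin of a listed thing).
The state is a dict: "clock": time; "joint_pos": joint angles; "joint_velocities": joint speeds; "tau": joint torques, N m; "position": TCP position; "ee_rot": TCP orientation; "ft_force": force on the tool from outside, world axes, zero at the start; "torque": the same for the moment, N m; "grip_width": opening from 0.0 (shut) to 1.0 (fully open).
Only numpy, scipy, OpenCV 4.12 (cv2) and the standard library are available. Lean on these libraries where they do the work, as an engineer would, in place of code of your own. Each camera call takes 0.05 s, during which the arm holds its last target. There are 200 camera calls.

## Task

Lever up the lid of the metal tin with the blade of the palette knife and, still with the knife and never touching the lid with the gripper, swing it open until it stands leaning back past upright; then lay the knife down flat on the bench. Take the round bun stamp out of the tin and set it down gently, standing upright and flat on the floor of the baking tray, clear of the rim; leave the lid open, the square stamp in its place in the tin, and the rolls and the flour shaker undisturbed.

Things in the scene. Friction and masses are not known exactly. Their poses are not given: they have to be found in the camera images.
- tin: low sheet-metal storage tin fixed to the bench, 160 (x) x 230 (y) x 85 mm high, walls and floor 4 mm; origin at the centre of its underside. Hinge along the top of its +x wall, pry notch in its -x wall. A divider 45 mm high at y = 0 makes two compartments (109 mm along y, 152 mm along x), a stamp standing near the middle of each (y about +56 and -56 mm)
- tin_notch (a point): centre of the pry notch on the outer face of the tin's -x wall: a gap 100 mm wide, 14 mm high between the lowered wall (71 mm above the bench) and the underside of the closed lid (85 mm above the bench); x points into the tin, z up
- lid (a joint): angle of the tin's lid, rad: 0 shut, 1.57 upright, 1.9 fully open. The hinge is stiff, the lid stays where it is left; opening it takes about 2 N at the lip. The lid is a plain steel plate 170 x 240 x 4 mm without a handle, 10 mm of it overhanging the notch wall; side skirts hang 9 mm below it
- lid_lip (a point): middle of the lower edge of the lid's free front edge, 170 mm from the hinge line; axes turn with the lid: x from the lip to the hinge, z out of the lid's top face
- lid_hinge (a point): middle of the hinge line, at the level of the lid's underside (85 mm above the bench)
- knife: palette knife lying flat on the bench, 200 mm long: black handle 90 x 20 x 26 mm high (x from -100 to -10 mm), flat steel blade 100 x 30 x 2.5 mm (x from 0 to +100 mm), handle and blade share one flat underside; origin on the underside where handle meets blade, x towards the tip, z up. About 0.15 kg
- knife_grip (a point): on the knife handle, 35 mm behind the body's origin, 13 mm above its underside; good place to grip
- knife_tip (a point): middle of the blade's end, 100 mm ahead of the origin
- round_stamp: bun stamp with a round dark wooden head, 72 mm diameter, 18 mm high, and an upright round pale wooden grip 26 mm diameter from 32 to 68 mm above its underside; origin at the centre of its underside, z up along the grip. Stands in one of the tin's two compartments. About 0.16 kg
- square_stamp: bun stamp like the round one but with a square head, 68 x 68 x 18 mm; stands in the other compartment and stays there
- tray: dark steel baking tray fixed on the bench, 290 (x) x 200 (y) mm, rim 14 mm high and 3 mm thick, floor 3 mm thick; origin at the centre of its underside. The rolls stand in its +x end, the -x half is free
- roll_a: bread roll, 78 mm diameter, 45 mm high, on the tray; origin at the centre of its underside
- roll_b: second bread roll, same size, on the tray
- shaker: round metal flour shaker, 64 mm diameter, 110 mm high, standing on the bench; origin at the centre of its underside
Things that resemble listed ones, but are neither listed nor needed, are in the scene too. Of the things that look like the knife, take the one that is nearest to the robot's base at the start.

How it is judged:
By the outcome, as a careful person would: the job done as asked, in the order asked, and still so for the second after the job is handed in, with the robot touching nothing.
It also fails if it takes over 58 s, if anything falls off the work surface, if the arm or the gripper's body presses on something with over 40 N, if the wrist force passes 120 N, or if a joint passes its speed limit or range.

## Working session

There is one attempt and no reset: what is moved stays moved. The work goes in short steps, Python scripts to look and compute and a shell command to move; the robot and the scene stay as the last step left them, time stands still between calls to the robot, and variables do not carry over. Pictures are saved under pics/ and viewed, about 8 in all and at most 12, crops included, and the job is handed in when it is done.

```bash
mkdir -p pics; cat > h.py <<'E'
import numpy as np,cv2
from workcell import telemetry, viewer, manip, spot_in, mark_of
from scipy.spatial.transform import Rotation as R
def w(p,l): return (p["cam_to_world"]@np.append(l,1))[:3]
def shot(n,f=None):
    p=viewer.camera(n)
    if f: cv2.imwrite(f"pics/{f}.png",p["frame"][:,:,::-1])
    return p
def look(p,things,fn=mark_of,mc=0.2):
    for t in things:
        for d in fn(t,p):
            if d["conf"]>mc: print(t,round(d["conf"],2),(w(p,d["location"])*1000).round().tolist())
def proj(p,X):
    c=np.linalg.inv(p["cam_to_world"])@np.append(X,1); K=p["intrinsics"]
    return K[0,0]*c[0]/-c[2]+K[0,2], K[1,1]*-c[1]/-c[2]+K[1,2]
def st():
    o=telemetry.get_obs(); r=R.from_quat(o["ee_rot"]).as_matrix()
    print("t",round(o["clock"],2),"tcp",(np.array(o["position"])*1000).round(1).tolist(),"X",r[:,0].round(3).tolist(),"Z",r[:,2].round(3).tolist(),"F",np.round(o["ft_force"],1).tolist(),"w",round(float(o["grip_width"]),3))
E
python3 - <<'E'
from h import *
st()
ts=["tin","tin_notch","lid_lip","lid_hinge","knife","knife_grip","knife_tip","tray","roll_a","shaker","round_stamp"]
for n in("top","side"):
    p=shot(n,n+"0"); print(n,(p["cam_to_world"][:3,3]).round(2)); look(p,ts)
E
```

```text
t 0.0 tcp [148.4, 606.7, 230.5] X [-0.0, -0.001, -1.0] Z [0.237, 0.971, -0.001] F [-0.6, 0.7, 0.9] w 0.996
top [ 0.55 -0.03  1.47]
tin 0.92 [546.0, 281.0, 3.0]
tin_notch 0.98 [558.0, 201.0, 79.0]
tin_notch 0.65 [632.0, -281.0, 4.0]
lid_lip 0.87 [557.0, 191.0, 81.0]
lid_hinge 0.7 [538.0, 358.0, 87.0]
lid_hinge 0.49 [548.0, 279.0, 3.0]
knife 0.85 [550.0, 503.0, 4.0]
knife 0.84 [523.0, -41.0, 4.0]
knife 0.83 [474.0, -586.0, -1.0]
knife 0.8 [808.0, 235.0, 1.0]
knife_grip 0.98 [536.0, 473.0, 16.0]
knife_grip 0.97 [487.0, -47.0, 18.0]
knife_grip 0.81 [842.0, 243.0, 15.0]
knife_grip 0.7 [486.0, -618.0, 12.0]
knife_grip 0.47 [617.0, -19.0, -2.0]
knife_tip 0.97 [708.0, 222.0, 5.0]
knife_tip 0.88 [413.0, -503.0, -1.0]
knife_tip 0.79 [606.0, 589.0, 5.0]
knife_tip 0.68 [623.0, -17.0, -4.0]
tray 0.8 [528.0, -300.0, -3.0]
roll_a 0.91 [604.0, -375.0, 9.0]
roll_a 0.61 [629.0, -279.0, 4.0]
shaker 0.61 [704.0, -17.0, -1.0]
side [ 0.33 -1.37  1.21]
tin 0.77 [544.0, 273.0, 0.0]
tin_notch 0.92 [556.0, 200.0, 78.0]
tin_notch 0.42 [707.0, -11.0, 0.0]
lid_hinge 0.77 [533.0, 356.0, 83.0]
knife 0.82 [466.0, -590.0, -1.0]
knife 0.77 [525.0, -39.0, 2.0]
knife 0.68 [550.0, 504.0, 3.0]
knife 0.61 [807.0, 241.0, 1.0]
knife_grip 0.8 [489.0, -617.0, 10.0]
knife_grip 0.76 [842.0, 246.0, 15.0]
knife_grip 0.41 [534.0, 469.0, 15.0]
knife_tip 0.92 [419.0, -504.0, 2.0]
knife_tip 0.8 [709.0, 214.0, 3.0]
knife_tip 0.58 [609.0, 589.0, 1.0]
knife_tip 0.5 [534.0, 355.0, 85.0]
tray 0.69 [536.0, -297.0, -2.0]
roll_a 0.79 [636.0, -283.0, 2.0]
roll_a 0.62 [604.0, -376.0, 4.0]
shaker 0.96 [708.0, -14.0, -1.0]
round_stamp 0.34 [604.0, -378.0, 2.0]
```

View pics/top0.png

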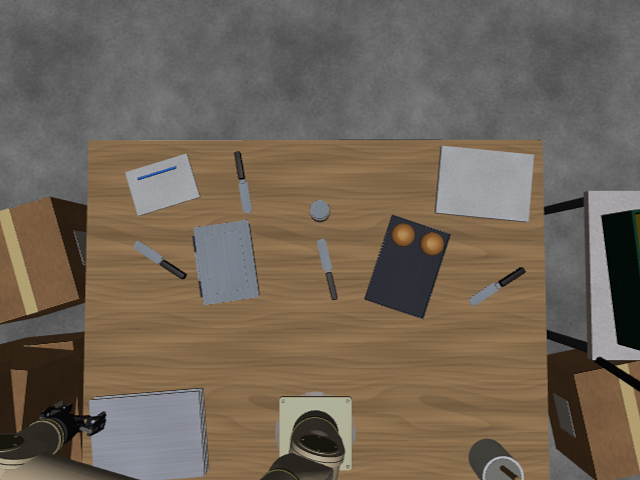

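View pics/side0.png

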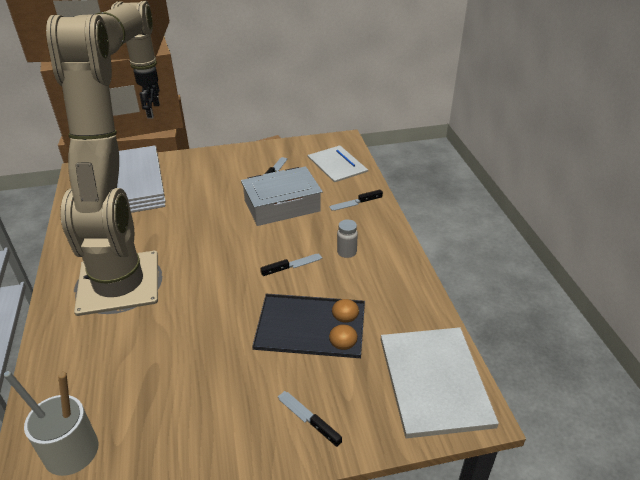

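The top view shows the tin at (225,262), with its notch toward −y. The tray is at (408,268) with both rolls at its far end, and the shaker is at (320,210). The knife nearest the base is at (327,268). The other three knives and the loose sheets are decoys. I'll move above that knife.

```bash
python3 -m crank '[[0.3,[1.93,-2.56,0],[0,0,-0.112]],[0.3,[1.93,-2.56,0],[0,0,-0.112]],[0.3,[1.93,-2.56,0],[0,0,-0.112]],[0.3,[1.93,-2.56,0],[0,0,-0.112]],[0.3,[1.93,-2.56,0],[0,0,-0.112]],[0.3,[1.93,-2.56,0],[0,0,-0.112]],[0.3,[1.93,-2.56,0],[0,0,-0.112]],[0.3,[1.93,-2.56,0],[0,0,-0.112]],[0.3,[1.93,-2.56,0],[0,0,-0.112]],[0.3,[1.93,-2.56,0],[0,0,-0.112]],[0.3,[1.93,-2.56,0],[0,0,-0.112]],[0.3,[1.93,-2.56,0],[0,0,-0.112]]]' 120
python3 -m crank '[[0.3,[0.89,-2.89,0],[0,0,-0.112]],[0.3,[0.89,-2.89,0],[0,0,-0.112]],[0.3,[0.89,-2.89,0],[0,0,-0.112]],[0.3,[0.89,-2.89,0],[0,0,-0.112]],[0.3,[0.89,-2.89,0],[0,0,-0.112]],[0.3,[0.89,-2.89,0],[0,0,-0.112]],[0.3,[0.89,-2.89,0],[0,0,-0.112]],[0.3,[0.89,-2.89,0],[0,0,-0.112]],[0.3,[0.89,-2.89,0],[0,0,-0.112]],[0.3,[0.89,-2.89,0],[0,0,-0.112]],[0.3,[0.89,-2.89,0],[0,0,-0.112]],[0.3,[0.89,-2.89,0],[0,0,-0.112]]]'
python3 - <<'E'
from h import *
st()
for i in range(2):
    p=shot("wrist","w0"); look(p,["knife","knife_grip","knife_tip"])
p=shot("top"); look(p,["knife_grip","knife_tip"])
E
```

```text
clock: 2.2
position: [0.3808, 0.2986, 0.2316]
ee_rot: [0.007, 0.707, -0.006, 0.707]
ft_force: [0.0, -0.2, -0.2]
grip_width: 0.703
clock: 3.2
position: [0.4871, -0.0484, 0.2317]
ee_rot: [0.446, 0.549, -0.445, 0.549]
ft_force: [-0.2, 0.3, -0.7]
grip_width: 0.699
t 3.2 tcp [487.1, -48.4, 231.7] X [0.001, 0.0, -1.0] Z [0.207, -0.978, -0.0] F [-0.2, 0.3, -0.7] w 0.699
knife 0.95 [520.0, -45.0, 2.0]
knife_grip 0.75 [491.0, -48.0, 13.0]
knife_tip 0.82 [416.0, -500.0, 0.0]
knife_tip 0.74 [619.0, -18.0, 1.0]
knife 0.73 [621.0, -17.0, 1.0]
knife 0.64 [523.0, -44.0, -1.0]
knife_grip 0.82 [492.0, -44.0, 15.0]
knife_tip 0.89 [619.0, -19.0, 1.0]
knife_tip 0.71 [420.0, -498.0, 0.0]
knife_grip 0.85 [842.0, 243.0, 12.0]
knife_grip 0.81 [535.0, 471.0, 20.0]
knife_grip 0.76 [486.0, -619.0, 16.0]
knife_grip 0.71 [487.0, -47.0, 15.0]
knife_tip 0.93 [709.0, 224.0, 3.0]
knife_tip 0.84 [414.0, -504.0, -1.0]
knife_tip 0.81 [622.0, -18.0, -2.0]
knife_tip 0.67 [607.0, 589.0, 6.0]
```

View pics/w0.png

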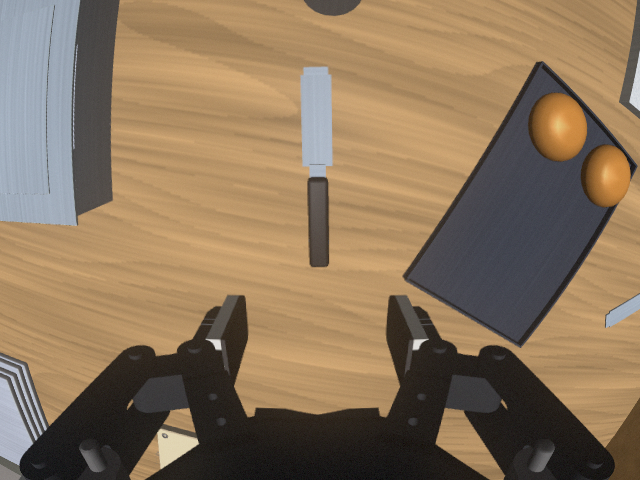

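The knife lies straight ahead of the jaws, centred at column 318, with the tray on the right and the tin on the left. I'll descend and grip.

```bash
python3 -m crank '[[0.3,[0.02,0.01,-3.5],[0,0,0]],[0.3,[0.02,0.01,-3.5],[0,0,0]],[0.3,[0.02,0.01,-3.5],[0,0,0]],[0.3,[0.02,0.01,-3.5],[0,0,0]],[0.3,[0.02,0.01,-3.5],[0,0,0]],[0.4,[0.02,0.01,-2.8],[0,0,0]],[0.5,[0.02,0.01,-1.5],[0,0,0]],[0.5,[0,0,-0.7],[0,0,0]],[0.5,[0,0,0],[0,0,0]]]' 120
python3 -m crank '[[1,[0,0,0],[0,0,0]],[1,[0,0,0],[0,0,0]],[1,[0,0,0],[0,0,0]],[1,[0,0,0],[0,0,0]],[1,[0,0,0],[0,0,0]],[1,[0,0,0],[0,0,0]]]' 120
```

```text
clock: 4.5
position: [0.4874, -0.046, 0.0052]
ee_rot: [0.443, 0.551, -0.444, 0.55]
ft_force: [0.2, -0.0, -0.5]
grip_width: 0.495
clock: 5.0
position: [0.4893, -0.0461, 0.0081]
ee_rot: [0.445, 0.55, -0.443, 0.551]
ft_force: [-2.8, -0.4, 5.8]
grip_width: 0.207
```

```bash
python3 -m crank '[[1,[0,0,2],[0,0,0]],[1,[0,0,3.5],[0,0,0]],[1,[0,0,3.5],[0,0,0.115]],[1,[0,0,3.5],[0,0,0.115]],[1,[0.5,0.7,0],[0,0,0.115]],[1,[1,0.8,0],[0,0,0.115]],[1,[1,0.8,0],[0,0,0.115]],[1,[1,0.8,0],[0,0,0.115]],[1,[1,0.8,0],[0,0,0.115]],[1,[1,0.8,0],[0,0,0.115]],[1,[1,0.8,0],[0,0,0.115]],[1,[1,0.8,0],[0,0,0.115]]]' 120
python3 -m crank '[[1,[0.8,0.8,0],[0,0,0.115]],[1,[0.8,0.2,0],[0,0,0.115]],[1,[0,0,0],[0,0,0.109]],[1,[0,0,0],[0,0,0]]]' 120
python3 - <<'E'
from h import *
st()
for n in ("wrist","top","side","wrist","top","side"):
    p=shot(n,n+"1"); print(n); look(p,["knife","knife_grip","knife_tip","tin_notch","lid_lip","lid_hinge","tin"],mc=0.4)
E
```

```text
clock: 6.0
position: [0.564, 0.0173, 0.1326]
ee_rot: [0.071, 0.703, -0.071, 0.704]
ft_force: [0.4, -0.3, -1.9]
grip_width: 0.204
clock: 6.33
position: [0.5798, 0.027, 0.1325]
ee_rot: [-0.049, 0.705, 0.049, 0.706]
ft_force: [-0.0, -0.9, -2.1]
grip_width: 0.197
t 6.33 tcp [579.8, 27.0, 132.5] X [0.002, 0.0, -1.0] Z [0.991, 0.137, 0.002] F [-0.0, -0.9, -2.1] w 0.197
wrist
knife 0.67 [575.0, 58.0, 124.0]
knife_grip 0.94 [580.0, 29.0, 140.0]
knife_grip 0.67 [841.0, 242.0, 12.0]
knife_tip 0.97 [703.0, 224.0, 4.0]
top
knife 0.84 [806.0, 238.0, -4.0]
knife 0.66 [534.0, 361.0, 84.0]
knife_grip 0.96 [486.0, -617.0, 16.0]
knife_grip 0.87 [840.0, 245.0, 14.0]
knife_grip 0.61 [703.0, -18.0, -1.0]
knife_grip 0.55 [534.0, 476.0, 18.0]
knife_tip 0.7 [413.0, -504.0, 0.0]
knife_tip 0.7 [604.0, 590.0, 4.0]
knife_tip 0.66 [706.0, 222.0, 2.0]
knife_tip 0.57 [562.0, 162.0, 122.0]
tin_notch 0.59 [555.0, 198.0, 77.0]
lid_lip 0.77 [557.0, 190.0, 83.0]
lid_hinge 0.67 [535.0, 360.0, 84.0]
tin 0.59 [548.0, 278.0, 1.0]
side
knife 0.84 [464.0, -590.0, -1.0]
knife 0.8 [806.0, 240.0, 1.0]
knife 0.56 [552.0, 505.0, 
[... 857 characters left out ...]
4.0]
knife_tip 0.61 [562.0, 161.0, 120.0]
tin_notch 0.9 [556.0, 204.0, 80.0]
lid_lip 0.7 [558.0, 189.0, 83.0]
lid_hinge 0.62 [535.0, 360.0, 84.0]
tin 0.62 [550.0, 278.0, 5.0]
side
knife 0.67 [575.0, 63.0, 126.0]
knife 0.66 [468.0, -590.0, -0.0]
knife 0.62 [806.0, 240.0, -1.0]
knife_grip 0.77 [839.0, 248.0, 15.0]
knife_grip 0.6 [578.0, 26.0, 137.0]
knife_grip 0.47 [533.0, 473.0, 16.0]
knife_tip 0.88 [420.0, -503.0, 1.0]
knife_tip 0.78 [558.0, 158.0, 123.0]
knife_tip 0.59 [710.0, 217.0, 5.0]
knife_tip 0.45 [606.0, 590.0, 2.0]
tin_notch 0.76 [554.0, 203.0, 79.0]
tin_notch 0.66 [604.0, -379.0, 5.0]
lid_lip 0.73 [556.0, 190.0, 84.0]
lid_hinge 0.63 [536.0, 358.0, 85.0]
tin 0.57 [544.0, 276.0, 3.0]
```

View pics/wrist1.png

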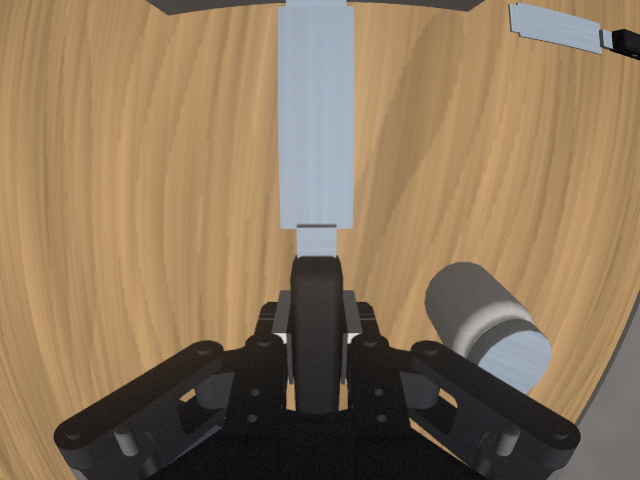

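The wrist view shows the knife held straight, with the blade at columns 280–354 pointing at the tin's edge along the top. I'll lower it to notch height.

```bash
python3 -m crank '[[1,[0,0,-2.5],[0,0,0]],[1,[0,0,-2],[0,0,0]],[1,[-0.14,0.99,0],[0,0,0]],[1,[0,0,0],[0,0,0]]]' 120
python3 - <<'E'
from h import *
st()
for n in ("top","side","side"):
    p=shot(n); print(n); look(p,["knife_grip","knife_tip","tin_notch"],mc=0.4)
f=p["frame"];u,v=map(int,proj(p,[0.56,0.17,0.08]));print(u,v)
c=f[max(v-60,0):v+60,u-80:u+80,::-1]; cv2.imwrite("pics/s2.png",cv2.resize(c,(800,600),interpolation=cv2.INTER_CUBIC))
E
```

```text
clock: 9.07
position: [0.577, 0.0389, 0.0858]
ee_rot: [-0.047, 0.706, 0.047, 0.705]
ft_force: [1.1, 1.0, -0.9]
grip_width: 0.198
t 9.07 tcp [577.0, 38.9, 85.8] X [-0.002, 0.0, -1.0] Z [0.991, 0.133, -0.002] F [1.1, 1.0, -0.9] w 0.198
top
knife_grip 0.93 [538.0, 473.0, 18.0]
knife_grip 0.63 [843.0, 239.0, 17.0]
knife_grip 0.6 [485.0, -622.0, 16.0]
knife_tip 0.83 [413.0, -506.0, 0.0]
knife_tip 0.81 [606.0, 589.0, 5.0]
knife_tip 0.74 [561.0, 173.0, 75.0]
knife_tip 0.59 [708.0, 224.0, 4.0]
tin_notch 0.84 [553.0, 201.0, 80.0]
side
knife_grip 0.65 [841.0, 245.0, 13.0]
knife_grip 0.63 [581.0, 33.0, 91.0]
knife_grip 0.6 [531.0, 472.0, 12.0]
knife_grip 0.56 [488.0, -618.0, 9.0]
knife_tip 0.87 [417.0, -505.0, 4.0]
knife_tip 0.74 [710.0, 219.0, 4.0]
knife_tip 0.64 [605.0, 590.0, 1.0]
knife_tip 0.47 [560.0, 168.0, 83.0]
tin_notch 0.57 [558.0, 197.0, 79.0]
side
knife_grip 0.92 [487.0, -617.0, 12.0]
knife_grip 0.88 [838.0, 249.0, 13.0]
knife_grip 0.6 [578.0, 36.0, 91.0]
knife_grip 0.5 [538.0, 473.0, 12.0]
knife_tip 0.89 [417.0, -502.0, 4.0]
knife_tip 0.8 [713.0, 218.0, 4.0]
knife_tip 0.5 [561.0, 169.0, 79.0]
tin_notch 0.79 [559.0, 197.0, 79.0]
290 204
```

View pics/s2.png

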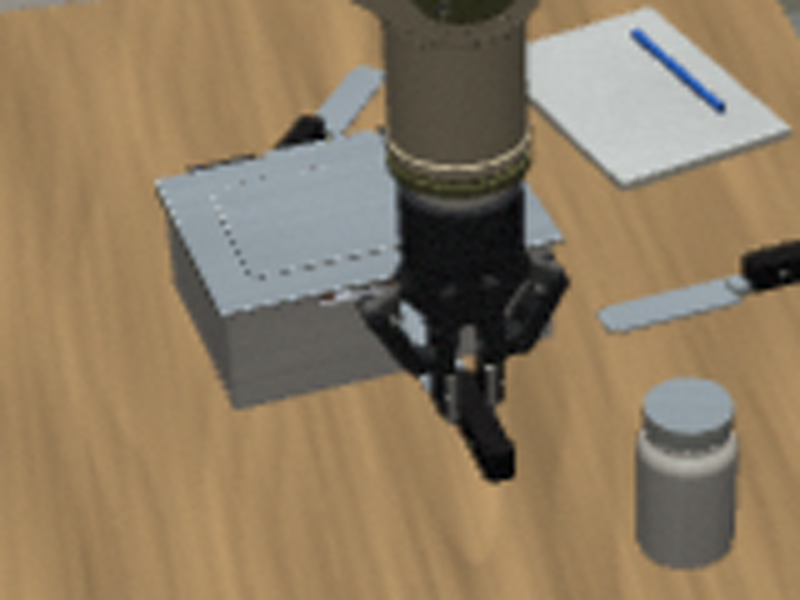

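The crop shows the gripper in front of the notch wall with the knife level. The blade itself is hidden behind the gripper. I'll insert it in stages.

```bash
python3 -m crank '[[1,[-0.14,0.99,0],[0,0,0]],[1,[-0.14,0.99,0],[0,0,0]],[1,[-0.14,0.99,0],[0,0,0]],[1,[-0.14,0.99,0],[0,0,0]],[1,[0,0,0],[0,0,0]]]' 120
python3 -m crank '[[1,[-0.14,0.99,0],[0,0,0]],[1,[-0.14,0.99,0],[0,0,0]],[1,[0,0,0],[0,0,0]]]' 120
```

```text
clock: 10.08
position: [0.5717, 0.0801, 0.0862]
ee_rot: [-0.048, 0.706, 0.049, 0.705]
ft_force: [-0.4, 1.2, -1.5]
grip_width: 0.196
clock: 10.33
position: [0.569, 0.0991, 0.0862]
ee_rot: [-0.047, 0.706, 0.048, 0.705]
ft_force: [0.3, -0.1, -1.5]
grip_width: 0.203
```

```bash
python3 -m crank '[[1,[-0.02,0.14,1.08],[0,0,0]],[1,[-0.02,0.14,1.08],[0,0,0]],[1,[-0.02,0.14,1.08],[0,0,0]],[1,[-0.02,0.14,1.08],[0,0,0]],[1,[0,0,0],[0,0,0]]]' 120
python3 - <<'E'
from h import *
st()
p=shot("side"); look(p,["lid_lip","knife_tip"],mc=0.4)
E
```

```text
clock: 10.75
position: [0.5701, 0.1019, 0.1327]
ee_rot: [-0.046, 0.704, 0.047, 0.707]
ft_force: [1.5, -0.4, -1.9]
grip_width: 0.202
t 10.75 tcp [570.1, 101.9, 132.7] X [0.004, 0.001, -1.0] Z [0.991, 0.131, 0.004] F [1.5, -0.4, -1.9] w 0.202
lid_lip 0.78 [557.0, 200.0, 141.0]
knife_tip 0.75 [551.0, 232.0, 124.0]
knife_tip 0.6 [418.0, -505.0, 2.0]
knife_tip 0.56 [711.0, 218.0, 3.0]
knife_tip 0.54 [608.0, 589.0, 0.0]
```

The lip has risen to z = 141 mm, so the lid is at about 0.33 rad. I'll continue the arc.

```bash
python3 -m crank '[[1,[-0.075,0.545,1.14],[0,0,0]],[1,[-0.075,0.545,1.14],[0,0,0]],[1,[-0.075,0.545,1.14],[0,0,0]],[1,[-0.12,0.855,0.93],[0,0,0]],[1,[-0.12,0.855,0.93],[0,0,0]],[1,[-0.12,0.855,0.93],[0,0,0]],[1,[-0.15,1.09,0.63],[0,0,0]],[1,[-0.15,1.09,0.63],[0,0,0]],[1,[-0.15,1.09,0.63],[0,0,0]],[1,[0,0,0],[0,0,0]]]' 120
python3 - <<'E'
from h import *
st()
p=shot("side"); look(p,["lid_lip","knife_tip"],mc=0.4)
E
```

```text
clock: 11.73
position: [0.558, 0.1804, 0.2118]
ee_rot: [-0.047, 0.705, 0.049, 0.706]
ft_force: [0.1, 1.4, -2.0]
grip_width: 0.203
t 11.73 tcp [558.0, 180.4, 211.8] X [0.001, 0.002, -1.0] Z [0.991, 0.135, 0.002] F [0.1, 1.4, -2.0] w 0.203
lid_lip 0.69 [542.0, 305.0, 243.0]
knife_tip 0.83 [709.0, 215.0, 3.0]
knife_tip 0.77 [420.0, -501.0, 1.0]
knife_tip 0.54 [540.0, 312.0, 205.0]
```

```bash
python3 -m crank '[[1,[-0.17,1.22,0.28],[0,0,0]],[1,[-0.17,1.22,0.28],[0,0,0]],[1,[-0.17,1.22,0.28],[0,0,0]],[1,[-0.175,1.26,-0.1],[0,0,0]],[1,[-0.175,1.26,-0.1],[0,0,0]],[1,[-0.175,1.26,-0.1],[0,0,0]],[1,[0,0,0],[0,0,0]]]' 120
python3 - <<'E'
from h import *
st()
p=shot("side","s3"); look(p,["lid_lip","knife_tip"],mc=0.3)
p=shot("top"); look(p,["lid_lip","knife_tip"],mc=0.3)
E
```

```text
clock: 12.47
position: [0.5465, 0.255, 0.2152]
ee_rot: [-0.048, 0.706, 0.049, 0.705]
ft_force: [0.7, 0.9, -2.2]
grip_width: 0.202
t 12.47 tcp [546.5, 255.0, 215.2] X [-0.001, 0.001, -1.0] Z [0.991, 0.136, -0.001] F [0.7, 0.9, -2.2] w 0.202
lid_lip 0.92 [527.0, 401.0, 248.0]
knife_tip 0.95 [712.0, 222.0, 5.0]
knife_tip 0.57 [420.0, -503.0, 3.0]
knife_tip 0.53 [527.0, 387.0, 209.0]
knife_tip 0.78 [708.0, 223.0, 4.0]
knife_tip 0.67 [603.0, 593.0, 5.0]
knife_tip 0.65 [602.0, 274.0, 4.0]
knife_tip 0.53 [605.0, -376.0, 6.0]
knife_tip 0.47 [706.0, -16.0, 2.0]
```

View pics/s3.png

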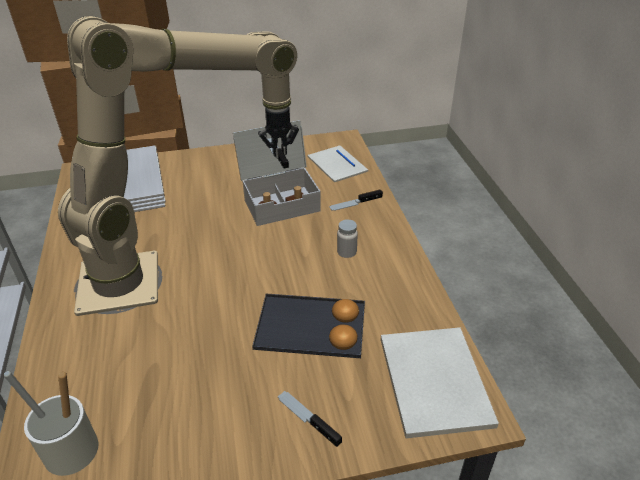

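The lid stands at about 1.83 rad, leaning back, and the open tin at (282,195) shows both stamp grips. Now I'll back the knife out and lay it down on clear bench.

```bash
python3 -m crank '[[1,[0.2,-1.5,0],[0,0,0]],[1,[0.44,-3.17,0],[0,0,0]],[1,[0.44,-3.17,0],[0,0,0]],[1,[0.44,-3.17,0],[0,0,0]],[1,[-0.6,-3.17,0],[0,0,0]],[1,[-0.8,-3.17,0],[0,0,0]],[1,[-0.84,-3.17,0],[0,0,0]],[1,[-0.84,-3.17,0],[0,0,0]],[1,[0,-1.5,-3],[0,0,0]],[1,[0,0,-3.6],[0,0,0]],[1,[0,0,-3.6],[0,0,0]],[1,[0,0,-3.6],[0,0,0]]]' 120
python3 -m crank '[[1,[0,0,-3],[0,0,0]],[1,[0,0,-2],[0,0,0]],[1,[0,0,-1],[0,0,0]],[1,[0,0,-0.4],[0,0,0]],[1,[0,0,0],[0,0,0]]]' 120
```

```text
clock: 13.77
position: [0.5322, -0.0027, 0.0772]
ee_rot: [-0.046, 0.705, 0.046, 0.706]
ft_force: [1.3, 0.5, -1.2]
grip_width: 0.202
clock: 14.18
position: [0.5323, -0.0017, 0.014]
ee_rot: [-0.046, 0.706, 0.046, 0.706]
ft_force: [-0.8, 0.6, -1.4]
grip_width: 0.197
```

```bash
python3 -m crank '[[1,[0,0,-0.3],[0,0,0]],[1,[0,0,-0.2],[0,0,0]],[1,[0,0,-0.1],[0,0,0]],[1,[0,0,0],[0,0,0]]]' 120
python3 - <<'E'
from h import *
p=shot("side"); look(p,["knife_tip","knife_grip"],mc=0.4)
E
```

```text
clock: 14.52
position: [0.5326, -0.001, 0.0084]
ee_rot: [-0.047, 0.705, 0.047, 0.706]
ft_force: [-0.0, -0.7, -1.5]
grip_width: 0.202
knife_tip 0.76 [708.0, 216.0, 5.0]
knife_tip 0.7 [417.0, -501.0, 5.0]
knife_tip 0.63 [514.0, 130.0, 4.0]
knife_grip 0.75 [532.0, -4.0, 12.0]
knife_grip 0.73 [490.0, -617.0, 11.0]
knife_grip 0.64 [840.0, 247.0, 14.0]
```

```bash
python3 -m crank '[[1,[0,0,-0.1],[0,0,0]],[1,[0,0,-0.1],[0,0,0]],[1,[0,0,0],[0,0,0]]]' 120
python3 -m crank '[[0.8,[0,0,0],[0,0,0]],[0.7,[0,0,0],[0,0,0]],[0.5,[0,0,0],[0,0,0]],[0.5,[0,0,0],[0,0,0]],[0.5,[0,0,0],[0,0,0]]]' 40
python3 -m crank '[[0.5,[0,0,1.5],[0,0,0]],[0.5,[0,0,3],[0,0,0]],[0.5,[0,0,3.8],[0,0,0]],[0.5,[0,0,3.8],[0,0,0]],[0.5,[0,2,3.8],[0,0,0]],[0.5,[0,3,2.8],[0,0,0]],[0.5,[0,3.5,2.5],[0,0,0]],[0.5,[0,3.5,2],[0,0,0]],[0.5,[0,3,0],[0,0,0]],[0.5,[0,0,0],[0,0,0]]]' 40
python3 - <<'E'
from h import *
st()
p=shot("wrist","w4"); look(p,["round_stamp","square_stamp","tin"],mc=0.3)
p=shot("side"); look(p,["round_stamp","square_stamp","lid_lip"],mc=0.3)
p=shot("top"); look(p,["round_stamp","square_stamp","knife"],mc=0.3)
E
```

```text
clock: 14.92
position: [0.5327, -0.001, 0.008]
ee_rot: [-0.046, 0.705, 0.047, 0.706]
ft_force: [-12.5, -0.4, 27.3]
grip_width: 0.2
clock: 15.33
position: [0.5324, -0.001, 0.0059]
ee_rot: [-0.047, 0.706, 0.047, 0.706]
ft_force: [-0.1, 0.3, -0.0]
grip_width: 0.497
clock: 16.17
position: [0.5317, 0.155, 0.2368]
ee_rot: [-0.049, 0.705, 0.051, 0.706]
ft_force: [-1.2, 1.4, -0.7]
grip_width: 0.502
t 16.17 tcp [531.7, 155.0, 236.8] X [0.001, 0.003, -1.0] Z [0.99, 0.14, 0.002] F [-1.2, 1.4, -0.7] w 0.502
round_stamp 0.61 [492.0, 263.0, 5.0]
square_stamp 0.72 [605.0, 275.0, 5.0]
square_stamp 0.37 [513.0, 130.0, -0.0]
tin 0.64 [545.0, 278.0, 2.0]
round_stamp 0.62 [489.0, 264.0, 5.0]
square_stamp 0.61 [606.0, 271.0, 6.0]
lid_lip 0.87 [527.0, 404.0, 248.0]
lid_lip 0.36 [605.0, 271.0, 7.0]
square_stamp 0.5 [604.0, 274.0, 6.0]
knife 0.98 [527.0, 36.0, 2.0]
knife 0.67 [472.0, -590.0, 1.0]
knife 0.64 [809.0, 237.0, -2.0]
knife 0.6 [532.0, 356.0, 82.0]
knife 0.59 [552.0, 506.0, 5.0]
```

View pics/w4.png

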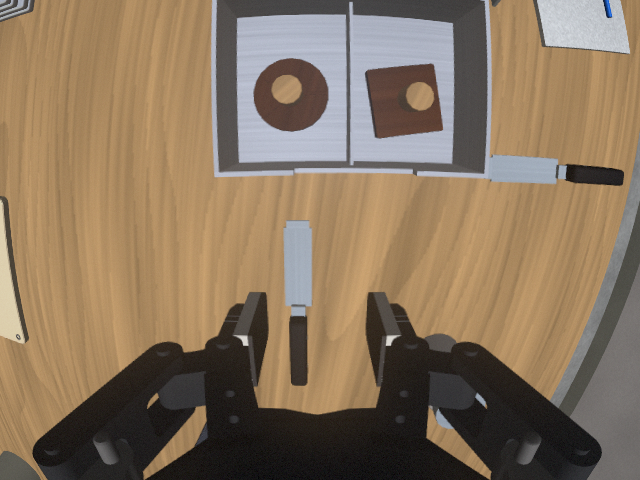

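The wrist view shows the round stamp in the left compartment at (291,94) with its grip at (286,89), and the square stamp on the right at (405,100). The knife lies flat at (298,300). I'll move above the round stamp and turn so the jaws open along the compartment's long side.

```bash
python3 -m crank '[[0.5,[-0.4,1,0],[0,0,0.12]],[0.5,[-0.4,1,0],[0,0,0.12]],[0.5,[-0.4,1,0],[0,0,0.12]],[0.5,[-0.4,1,0],[0,0,0.12]],[0.5,[-0.4,1,0],[0,0,0.12]],[0.5,[-0.4,1,0],[0,0,0.12]],[0.5,[-0.4,1,0],[0,0,0.12]],[0.5,[-0.4,1,0],[0,0,0.12]],[0.5,[-0.4,1,0],[0,0,0.12]],[0.5,[-0.4,1,0],[0,0,0.12]],[0.5,[0,0.8,0],[0,0,0.12]],[0.5,[0,0,-2],[0,0,0.12]]]' 40
python3 -m crank '[[0.5,[0,0,-2],[0,0,0.12]],[0.5,[0,0,-2],[0,0,0]],[0.5,[0,0,0],[0,0,0]]]'
python3 - <<'E'
from h import *
st()
for i in range(2):
    p=shot("wrist","w5"); look(p,["round_stamp"],mc=0.3); look(p,["round_stamp"],spot_in,mc=0.3)
p=shot("side"); look(p,["round_stamp"],mc=0.3)
E
```

```text
clock: 17.77
position: [0.4933, 0.2581, 0.2192]
ee_rot: [0.502, -0.495, -0.502, -0.5]
ft_force: [0.4, 0.7, -0.2]
grip_width: 0.501
clock: 18.02
position: [0.4906, 0.2541, 0.1723]
ee_rot: [-0.529, 0.471, 0.53, 0.467]
ft_force: [-0.5, -0.8, -0.5]
grip_width: 0.498
t 18.02 tcp [490.6, 254.1, 172.3] X [-0.005, -0.003, -1.0] Z [-0.121, 0.993, -0.003] F [-0.5, -0.8, -0.5] w 0.498
round_stamp 0.86 [490.0, 263.0, 6.0]
round_stamp 0.76 [491.0, 267.0, 2.0]
round_stamp 0.64 [486.0, 263.0, 20.0]
round_stamp 0.58 [707.0, -12.0, -2.0]
round_stamp 0.55 [492.0, 263.0, 3.0]
```

View pics/w5.png

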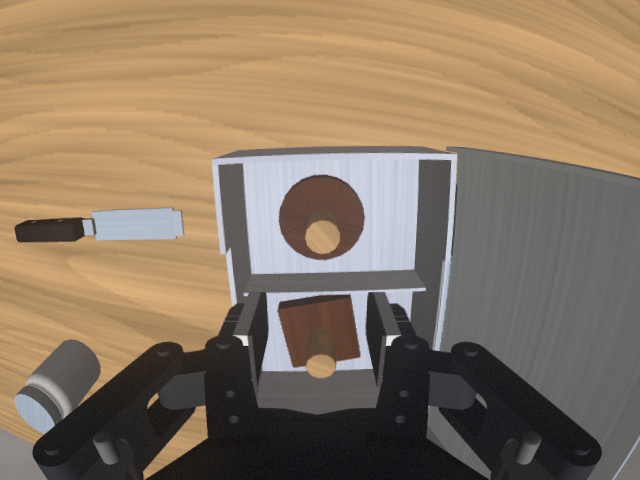

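The wrist view shows the stamp's grip top at (322,237) and its head at (321,217). I'll turn those pixels into positions as a check on the networks.

```bash
cat >> h.py <<'E'
def ray(p,u,v,z):
    K=p["intrinsics"]; a=np.array([(u-K[0,2])/K[0,0],(v-K[1,2])/K[1,1]]); r=np.linalg.norm(a)
    d=np.array([*(np.sin(r)*a/r),np.cos(r)])*[1,-1,-1]; M=p["cam_to_world"]; d=M[:3,:3]@d
    return (M[:3,3]+d*(z-M[2,3])/d[2])*1000
E
python3 - <<'E'
from h import *
st(); p=shot("wrist"); f=p["frame"]
print(p["cam_to_world"].round(3).tolist())
print(ray(p,322,237,.072).round(1),ray(p,321,217,.022).round(1), look(p,["round_stamp","square_stamp"]))
f=p["frame"]; cv2.imwrite("pics/w6.png",f[150:400,200:480,::-1])
st()
E
```

```text
t 18.42 tcp [492.7, 255.5, 177.0] X [0.001, 0.001, -1.0] Z [-0.121, 0.993, 0.001] F [0.1, -1.0, 0.5] w 0.503
[[-0.122, -0.947, -0.297, 0.417], [0.993, -0.116, -0.038, 0.247], [0.001, -0.3, 0.954, 0.32], [0.0, 0.0, 0.0, 1.0]]
round_stamp 0.78 [494.0, 261.0, 5.0]
square_stamp 0.66 [603.0, 276.0, 4.0]
[492.4 260.   72. ] [490.5 259.7  22. ] None
t 18.57 tcp [492.4, 255.4, 176.4] X [0.0, 0.0, -1.0] Z [-0.121, 0.993, 0.0] F [-0.2, 0.0, 1.0] w 0.501
```

```bash
python3 -m crank '[[0.4,[-0.1,0.6,-2],[0,0,0]],[0.4,[0,0,-3.5],[0,0,0]],[0.4,[0,0,-3.5],[0,0,0]],[0.4,[0,0,-2.5],[0,0,0]],[0.4,[0,0,-1.5],[0,0,0]],[0.4,[0,0,-0.9],[0,0,0]],[0.4,[0,0,0],[0,0,0]]]' 40
python3 -m crank '[[1,[0,0,0],[0,0,0]],[1,[0,0,0],[0,0,0]],[1,[0,0,0],[0,0,0]],[1,[0,0,0],[0,0,0]],[1,[0,0,0],[0,0,0]]]' 40
python3 -m crank '[[1,[0,0,0.5],[0,0,0]],[1,[0,0,1],[0,0,0]],[1,[0,0,2],[0,0,0]],[1,[0,0,3],[0,0,0]],[1,[0,0,3],[0,0,0]],[1,[0,0,3],[0,0,0]],[1,[0,0,2],[0,0,0]],[1,[0,0,0],[0,0,0]]]' 40
```

```text
clock: 19.15
position: [0.4904, 0.2607, 0.0354]
ee_rot: [-0.529, 0.47, 0.53, 0.468]
ft_force: [-0.3, 0.4, 0.6]
grip_width: 0.6
clock: 19.57
position: [0.4924, 0.2618, 0.0386]
ee_rot: [0.53, -0.468, -0.529, -0.47]
ft_force: [-0.2, 0.2, 6.5]
grip_width: 0.291
clock: 20.23
position: [0.4932, 0.2623, 0.1878]
ee_rot: [0.53, -0.466, -0.529, -0.472]
ft_force: [0.5, 0.7, -1.0]
grip_width: 0.291
```

The stamp is held, with the opening stopped at 25 mm. I'll carry it to the tray's free half.

```bash
python3 -m crank '[[1,[0,-1.5,1],[0,0,-0.07]],[1,[0,-2.5,1],[0,0,-0.07]],[1,[0,-3.5,0],[0,0,-0.07]],[1,[0,-3.8,0],[0,0,-0.07]],[1,[0,-3.8,0],[0,0,-0.07]],[1,[0,-3.8,0],[0,0,-0.07]],[1,[0,-3.8,0],[0,0,-0.07]],[1,[0,-3.8,0],[0,0,-0.07]],[1,[0,-3.8,0],[0,0,-0.07]],[1,[0,-3.8,0],[0,0,-0.07]],[1,[0,-3.8,0],[0,0,-0.07]],[1,[0,-3.8,0],[0,0,-0.07]]]' 40
python3 -m crank '[[1,[-0.5,-3.5,0],[0,0,-0.07]],[1,[-0.9,-3.2,0],[0,0,-0.07]],[1,[-0.8,-2.7,0],[0,0,0]],[1,[-0.6,-1.5,0],[0,0,0]],[1,[0,-0.5,0],[0,0,0]],[1,[0,0,0],[0,0,0]]]' 40
python3 - <<'E'
from h import *
st()
p=shot("wrist","w7"); look(p,["round_stamp","tray"],mc=0.4)
p=shot("top"); look(p,["tray","roll_a"],mc=0.3)
p=shot("side"); look(p,["tray","round_stamp"],mc=0.4)
E
```

```text
clock: 21.23
position: [0.4906, -0.1575, 0.2022]
ee_rot: [-0.291, 0.644, 0.291, 0.645]
ft_force: [0.4, -0.4, -0.1]
grip_width: 0.296
clock: 21.73
position: [0.4627, -0.2707, 0.202]
ee_rot: [-0.246, 0.663, 0.246, 0.663]
ft_force: [1.2, 0.4, -1.5]
grip_width: 0.289
t 21.73 tcp [462.7, -270.7, 202.0] X [-0.0, 0.0, -1.0] Z [0.759, 0.652, -0.0] F [1.2, 0.4, -1.5] w 0.289
round_stamp 0.63 [462.0, -267.0, 163.0]
tray 0.78 [529.0, -299.0, -0.0]
roll_a 0.9 [605.0, -376.0, 6.0]
roll_a 0.63 [629.0, -281.0, 4.0]
tray 0.84 [529.0, -296.0, -4.0]
round_stamp 0.69 [533.0, -6.0, 13.0]
round_stamp 0.57 [462.0, -264.0, 171.0]
```

View pics/w7.png

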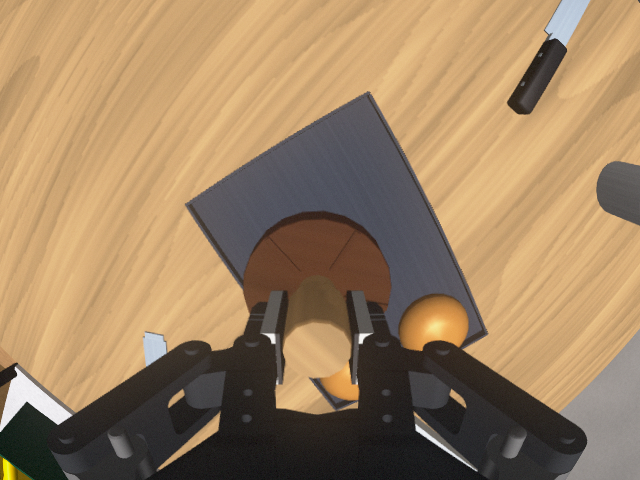

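The stamp hangs upright over the tray's free half, with its head at (318,270). Now I'll lower it.

```bash
python3 -m crank '[[1,[0,0,-2],[0,0,0]],[1,[0,-0.2,-3.5],[0,0,0]],[1,[0,-0.1,-3.5],[0,0,0]],[1,[0,0,-3],[0,0,0]],[1,[0,0,-2],[0,0,0]],[1,[0,0,-1],[0,0,0]],[1,[0,0,-0.5],[0,0,0]],[1,[0,0,0],[0,0,0]]]' 40
python3 -m crank '[[1,[0,0,-0.2],[0,0,0]],[1,[0,0,-0.2],[0,0,0]],[1,[0,0,-0.1],[0,0,0]],[1,[0,0,0],[0,0,0]]]' 40
```

```text
clock: 22.85
position: [0.4633, -0.2727, 0.0469]
ee_rot: [-0.246, 0.663, 0.247, 0.663]
ft_force: [-0.4, -0.2, -1.5]
grip_width: 0.288
clock: 23.18
position: [0.4637, -0.2728, 0.0425]
ee_rot: [-0.247, 0.662, 0.246, 0.663]
ft_force: [-0.1, 0.1, -1.3]
grip_width: 0.291
```

```bash
python3 -m crank '[[1,[0,0,-0.1],[0,0,0]],[1,[0,0,-0.1],[0,0,0]],[1,[0,0,-0.1],[0,0,0]],[1,[0,0,0],[0,0,0]]]' 40
python3 -m crank '[[1,[0,0,-0.1],[0,0,0]],[1,[0,0,0],[0,0,0]]]' 40
```

```text
clock: 23.52
position: [0.4632, -0.2727, 0.0389]
ee_rot: [-0.246, 0.663, 0.247, 0.663]
ft_force: [-0.3, 0.1, -1.6]
grip_width: 0.29
clock: 23.68
position: [0.4632, -0.2727, 0.0379]
ee_rot: [-0.246, 0.663, 0.246, 0.663]
ft_force: [-0.2, 0.5, -1.1]
grip_width: 0.289
```

```bash
python3 -m crank '[[1,[0,0,-0.05],[0,0,0]],[1,[0,0,-0.05],[0,0,0]],[1,[0,0,0],[0,0,0]]]' 40
```

```text
clock: 23.93
position: [0.4633, -0.2727, 0.0376]
ee_rot: [-0.246, 0.663, 0.247, 0.663]
ft_force: [-3.6, 2.6, 8.4]
grip_width: 0.292
```

Contact. I'll release and retreat upward.

```bash
python3 -m crank '[[0.9,[0,0,0],[0,0,0]],[0.7,[0,0,0],[0,0,0]],[0.5,[0,0,0],[0,0,0]],[0.4,[0,0,0],[0,0,0]],[0.4,[0,0,0],[0,0,0]]]' 20
python3 -m crank '[[0.4,[0,0,1],[0,0,0]],[0.4,[0,0,2],[0,0,0]],[0.4,[0,0,3],[0,0,0]],[0.4,[0,0,3.5],[0,0,0]],[0.4,[0,0,3.5],[0,0,0]],[0.4,[0,0,3.5],[0,0,0]],[0.4,[-2,2,1],[0,0,0]],[0.4,[-2,2,0],[0,0,0]],[0.4,[-1,2,0],[0,0,0]],[0.4,[0,0,0],[0,0,0]]]'
python3 - <<'E'
from h import *
st()
p=shot("top","t8"); look(p,["round_stamp","tray","lid_lip","knife","square_stamp"],mc=0.4)
p=shot("side","s8"); look(p,["round_stamp","lid_lip","roll_a","shaker","square_stamp","knife_tip","knife_grip"],mc=0.4)
f=p["frame"];cv2.imwrite("pics/s8c.png",cv2.resize(f[110:370,210:420,::-1],None,fx=2.3,fy=2.3,interpolation=cv2.INTER_CUBIC))
E
```

```text
clock: 24.35
position: [0.4635, -0.2728, 0.037]
ee_rot: [-0.247, 0.663, 0.246, 0.663]
ft_force: [0.1, -0.5, 0.6]
grip_width: 0.599
clock: 25.18
position: [0.412, -0.21, 0.2128]
ee_rot: [-0.246, 0.662, 0.248, 0.663]
ft_force: [1.5, -0.4, -0.6]
grip_width: 0.6
t 25.18 tcp [412.0, -210.0, 212.8] X [0.001, 0.002, -1.0] Z [0.756, 0.655, 0.002] F [1.5, -0.4, -0.6] w 0.6
round_stamp 0.59 [460.0, -270.0, 3.0]
tray 0.9 [529.0, -297.0, -3.0]
lid_lip 0.97 [526.0, 403.0, 245.0]
knife 0.89 [470.0, -589.0, 2.0]
knife 0.73 [555.0, 504.0, 6.0]
knife 0.72 [808.0, 237.0, -2.0]
knife 0.56 [527.0, 36.0, 2.0]
knife 0.47 [706.0, -17.0, 1.0]
square_stamp 0.67 [602.0, 274.0, 2.0]
round_stamp 0.75 [461.0, -273.0, 4.0]
lid_lip 0.97 [529.0, 405.0, 248.0]
roll_a 0.83 [608.0, -379.0, -0.0]
roll_a 0.81 [635.0, -288.0, 4.0]
shaker 0.91 [707.0, -13.0, 0.0]
square_stamp 0.43 [604.0, 268.0, 4.0]
knife_tip 0.89 [710.0, 218.0, 4.0]
knife_tip 0.77 [417.0, -503.0, 2.0]
knife_tip 0.67 [513.0, 130.0, 1.0]
knife_grip 0.92 [533.0, -3.0, 14.0]
knife_grip 0.67 [841.0, 247.0, 15.0]
```

View pics/s8c.png

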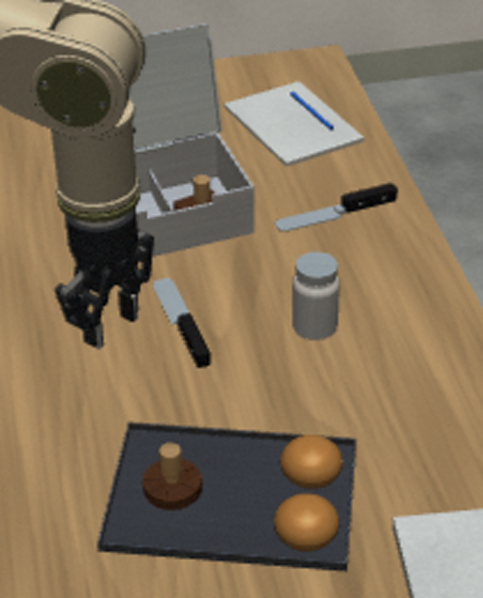

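The view shows the round stamp upright on the tray at (172,480), well inside the rim. The rolls and shaker are in place, the knife lies flat at (182,320), the lid stands open, and the square stamp is still in the tin at (195,195).

```bash
python3 -c "
from h import *
print(manip.hand_in())"
```

```text
the job is handed in; nothing more can be done
None
```

The job is done and handed in at about 26 s on the robot's clock. I took the knife nearest the base and slid its blade about 30 mm into the notch. The tip then swung the lid open, and the gripper never touched it. I laid the knife flat on the bench, lifted the round stamp out of the tin and lowered it onto the tray's free half.

Last checks, from the top and side cameras:
- **Lid:** open at about 1.84 rad, with the lip at (527, 404, 247) mm.
- **Round stamp:** upright at about (461, −272) mm on the tray floor, roughly 35 mm or more from the rim.
- **Knife:** flat on the bench, with its tip at about 1 mm and its grip point at about 14 mm above it.
- **Square stamp, rolls and shaker:** where they started, within the networks' error of a few mm. One roll's side-camera reading was about 5 mm off its earlier one (−288 against −283 mm in y), though nothing went near it.
- **Forces:** setting the knife down read 27 N at the wrist, while still gripping it; setting the stamp down read about 8 N.

No check failed. The main disagreement was before the stamp grasp, when the networks and my own pixel calculation differed by about 5 mm. I split the difference and the grasp held.

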